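Put the stray stamps away and line up the medium one over the wet panel

TASK

Stand the short loose stamp in the row of short stamps and the long one in the row of long stamps, each set in line behind the stamp already there. Then lift the medium stamp over the hand rest and hold it level, sole down, about a centimetre above the bare outlined rectangle on the panel, centred in it and lined up with its long side; the program finishes while still holding it there, so that I can check its place before printing. The paint is wet, so nothing may touch the panel, and leave the hand rest and everything else where they are.

Things in the scene. Friction and masses are not known exactly. Their poses are not given: they have to be found in the camera images.
- short_stamp: a wooden ornament stamp, 40 mm long (its x) by 30 mm wide (its y), 50 mm high: a pale block with a black rubber sole (0 to 20 mm up), on its middle a brown grip bar 30 mm long along x, 14 mm thick across y, from 20 to 50 mm up. 50 g or so. Origin: centre of the sole's underside, z up; both ends look alike. The SHORT one of the three loose on the table
- medium_stamp: a wooden ornament stamp, 60 mm long (its x) by 30 mm wide (its y), 50 mm high: a pale block with a black rubber sole (0 to 20 mm up), on its middle a brown grip bar 30 mm long along x, 14 mm thick across y, from 20 to 50 mm up. 70 g or so. Origin: centre of the sole's underside, z up; both ends look alike. The MEDIUM one of the three loose on the table
- long_stamp: a wooden ornament stamp, 80 mm long (its x) by 30 mm wide (its y), 50 mm high: a pale block with a black rubber sole (0 to 20 mm up), on its middle a brown grip bar 30 mm long along x, 14 mm thick across y, from 20 to 50 mm up. 90 g or so. Origin: centre of the sole's underside, z up; both ends look alike. The LONG one of the three loose on the table
- tray_short: white open tray fixed to the table, one row for short (40 mm) stamps: outside 208 mm (its x) by 52 mm (its y) by 16 mm high, walls and floor 4 mm thick, so inside 200 by 44 mm. Origin: centre of its underside, x along the row. A short (40 mm) stamp already stands in its +x half (centre at about x = +60 mm); its -x half is free
- tray_long: white open tray fixed to the table, one row for long (80 mm) stamps: outside 208 mm (its x) by 52 mm (its y) by 16 mm high, walls and floor 4 mm thick, so inside 200 by 44 mm. Origin: centre of its underside, x along the row. A long (80 mm) stamp already stands in its +x half (centre at about x = +55 mm); its -x half is free
- short_resident: a wooden ornament stamp, 40 mm long (its x) by 30 mm wide (its y), 50 mm high: a pale block with a black rubber sole (0 to 20 mm up), on its middle a brown grip bar 30 mm long along x, 14 mm thick across y, from 20 to 50 mm up. 50 g or so. Origin: centre of the sole's underside, z up; both ends look alike. Already standing in the short stamps' tray; it stays in its row
- long_resident: a wooden ornament stamp, 80 mm long (its x) by 30 mm wide (its y), 50 mm high: a pale block with a black rubber sole (0 to 20 mm up), on its middle a brown grip bar 30 mm long along x, 14 mm thick across y, from 20 to 50 mm up. 90 g or so. Origin: centre of the sole's underside, z up; both ends look alike. Already standing in the long stamps' tray; it stays in its row
- panel: the freshly painted wooden panel, 240 by 240 mm, fixed, its flat painted top 45 mm above the table; white edge, ochre picture. Its paint is wet. Origin: centre of its underside at table height, z up
- field: the bare cream rectangle with a dark red outline on the panel, 76 mm (its x) by 46 mm (its y), painted flat (no thickness to bump into), at an angle to the panel's edges. Origin: its centre, on the panel's top face (45 mm above the table), z up
- bridge_rest: wooden painter's hand rest: a bar 340 mm long (its x), 25 mm wide, its top 90 mm above the table, on two feet, standing on the table along the panel's right-hand (-y) edge, between the loose stamps and the panel. Loose, 450 g. Origin: below the middle of the bar at table height
- tape_roll: roll of paper tape, 90 mm across, 48 mm high, on the far side. Bystander, loose, not to be disturbed. Origin: centre of its underside
- ochre_jar: paint jar with a yellow cap, 48 mm across, 55 mm high, on the far side. Bystander, loose, not to be disturbed. Origin: centre of its underside
- blue_jar: paint jar with a blue cap, 48 mm across, 55 mm high, on the far side. Bystander, loose, not to be disturbed. Origin: centre of its underside
- water_cup: white ceramic cup, 72 mm across, 90 mm high, left of the panel. Bystander, loose, not to be disturbed. Origin: centre of its underside
- spectacles: pair of spectacles with black rims standing open, 135 mm deep, 42 mm high, at the far right. Bystander, loose, not to be disturbed. Origin: under the bridge of the lenses
There are look-alikes about, which are no part of the job. Leave any purple look-alike of the short_stamp alone.

How it is judged:
By the outcome, as a careful person would: the job done as asked, in the order asked, and still so for the second after the job is handed in, while the arm keeps its last pose, push and grip.
It also fails if it takes over 69 s, if anything falls off the work surface, if the arm or the gripper's body presses on something with over 40 N, if the wrist force passes 120 N, or if a joint passes its speed limit or range.

ROBOT

A 6-joint arm with a two-finger parallel gripper is mounted at the origin on the work surface. World frame = base frame: x ahead of the robot, y to its left, z up, the work surface at z = 0. Lengths are in mm, angles in rad, forces in N, time in s.
With the tool pointing down it reaches from about 275 to 1000 mm from the base axis. Payload 8.4 kg.
Tool frame: the origin (TCP) lies at the very end of the fingers, on their centre line; the grasp point (between the pads) lies 19 mm behind it; z points along the fingers, y is the line along which they close (so a half turn about z gives the same grasp; the last joint's range is limited). The gripper opens to 85 mm and grips with 20 to 120 N. Pads are 22 mm wide; open, the fingers measure 114 mm over their backs; the gripper's body (76 mm by 85 mm) begins 54 mm behind the grasp point. The pads swing forward as they close: fully open they stand 13 mm farther back than shut.
Start: joints at [-1.236, 0.353, 1.633, -0, 1.155, -0.002], TCP at [206.541, -589.888, 199.081] pointing down, gripper open.
Joint ranges: [-2.63, 2.63], [-0.92, 2.1], [0.06, 2.66], [-1.3, 4.44], [0, 2.69], [-3.02, 3.02]. Speed limits (rad/s): [2.22, 2.22, 2.79, 3.14, 3.14, 3.14].

INTERFACE

Orientations are given as [roll, pitch, yaw] about the fixed x, y, z axes, in that order (R = Rz(yaw) Ry(pitch) Rx(roll)).
In Python, from rig import sensors, grab_frame, camera_params, order gives the robot as it stands. The module is installed in compiled form; this text tells all that it offers.
- The arm moves only by the tool move_arm, never from a script. Its argument "motion" is a list of rows, each a list of 7 numbers: the turn, a rotation vector about the tool's x, y, z in parts of the range, where 1.0 means 4 rad, then the shift along the tool's x, y, z in fractions of the full range, 1 being 1 m, then the finger opening in m, from 0 to 0.0854. A call has 1 to 8 rows; each row is the pose to reach, as a shift and turn from the pose commanded when the call began, along the tool's axes at that moment; what a row does not reach only later rows make up. A row lasts 1/8 s, in which the tool goes at most 62.5 mm and 10.7 degrees, less where a joint would pass 70% of its speed; a pose out of reach is approached as far as the arm can. A shift or turn number past 1, either way, is cut back to 1. A call with a gripper value outside its range is refused whole. The fingers move at their own pace and stop on an object; "grip_force" is the grip in N (left out, the last holds). Time passes only in rows, so rows that repeat a pose let the fingers close. It gives the time, the measured TCP pose, the force, the opening and the grip force at its end, in the units of the state.
- sensors.sense(): the state, without advancing time (a new reading comes with each control period).
- grab_frame(name): name is "side" or "top"; returns (picture, depth): 480x640x3 uint8, red, green, blue; 480x640 float32, mm along the optical axis (not along the pixel's ray), 0 where there is no reading.
- camera_params(name): a dict with "camera_matrix" (3x3 intrinsics, pixels), "k1" (the pictures are not rectified: a ray, as slopes to the right and down, at radius r is drawn at 1 + k1 r^2 times it, then the intrinsics apply), "world_from_camera" (4x4, takes a point from camera to world coordinates). Camera axes: x right, y down, z forward; pixel columns grow to the right and rows downward; lengths in mm; the calibration is good to about 2 mm. A picture is of the moment at which its call begins. camera_params takes no time and is no camera call.
- order.sign_off(): hands the job in; it is judged then, once.
The state is a dict: "clock": time; "qpos": joint angles; "qvel": joint speeds; "joint_efforts": joint torques, N m; "eef_pos": TCP position; "tcp_rot": TCP orientation; "contact_force": force on the tool from outside, world axes, zero at the start; "wrist_torque": the same for the moment, N m; "opening": opening from 0.0 (shut) to 1.0 (fully open); "grasp_force": force on a finger pad.
Only numpy, scipy, OpenCV 4.12 (cv2) and the standard library are available. Lean on these libraries where they do the work, as an engineer would, in place of code of your own. Each camera call takes 0.05 s, during which the arm holds its last target. There are 200 camera calls.

## Working session

There is one attempt and no reset: what is moved stays moved. The work goes in short steps, Python scripts to look and compute and a tool call to move; the robot and the scene stay as the last step left them, time stands still between calls to the robot, and variables do not carry over. Pictures are saved under pics/ and viewed, at most 10 in all, crops included, and the job is handed in when it is done.

Besides the shell and the picture viewer there is one more tool, called after "Call:" in YAML: its name, and indented under it one key for each argument. move_arm: Moves the arm, as the interface text tells. Its arguments: {"type":"object","properties":{"motion":{"type":"array","items":{"type":"array","items":{"type":"number"}}},"grip_force":{"type":"number"}},"required":["motion"]}

```bash
mkdir -p pics; cat > h.py <<'E'
import numpy as np, cv2
from rig import sensors, grab_frame, camera_params, order
def shot(n):
    p,d=grab_frame(n); np.savez(f'{n}.npz',p=p,d=d); return p,d
def load(n):
    f=np.load(f'{n}.npz'); return f['p'],f['d']
def rays(n,uv):
    c=camera_params(n);K=np.array(c['camera_matrix']);T=np.array(c['world_from_camera'])
    xy=cv2.undistortPoints(np.array(uv,float).reshape(-1,1,2),K,np.array([c['k1'],0,0,0,0.])).reshape(-1,2)
    r=np.c_[xy,np.ones(len(xy))]
    return T[:3,3],r@T[:3,:3].T
def plane(n,uv,z):
    o,r=rays(n,uv); return o+r*((z-o[2])/r[:,2])[:,None]
def pts(n,uv,d):
    o,r=rays(n,uv); uv=np.array(uv,int); return o+r*d[uv[:,1],uv[:,0]][:,None]
E
python3 - <<'E'
from h import *
for n in('top','side'):
    p,d=shot(n); cv2.imwrite(f'pics/{n}1.png',p[:,:,::-1]); c=camera_params(n); print(n,c)
print(sensors.sense())
E
```

```text
top {'camera_matrix': array([[525.29228467,   0.        , 328.38120499],
       [  0.        , 525.29228467, 238.09879121],
       [  0.        ,   0.        ,   1.        ]]), 'k1': -0.05525925334367547, 'world_from_camera': array([[-1.75181805e-02, -9.98333512e-01,  5.49846610e-02,
         5.03845733e+02],
       [-9.99760308e-01,  1.67679008e-02, -1.40770924e-02,
         4.97639340e+01],
       [ 1.31316557e-02, -5.52180867e-02, -9.98387962e-01,
         1.08838851e+03],
       [ 0.00000000e+00,  0.00000000e+00,  0.00000000e+00,
         1.00000000e+00]])}
side {'camera_matrix': array([[465.16191737,   0.        , 317.50788928],
       [  0.        , 465.16191737, 243.94259397],
       [  0.        ,   0.        ,   1.        ]]), 'k1': 0.004057153833410709, 'world_from_camera': array([[ 9.97835772e-01, -5.34693012e-02,  3.82727721e-02,
         4.94105159e+02],
       [-6.54694779e-02, -7.53647808e-01,  6.54009732e-01,
        -6.98143931e+02],
       [-6.12525258e-03, -6.55100004e-01, -7.55517350e-01,
         9.23031534e+02],
       [ 0.00000000e+00,  0.00000000e+00,  0.00000000e+00,
         1.00000000e+00]])}
{'clock': 0.1, 'qpos': array([-1.23637570e+00,  3.53582078e-01,  1.63408470e+00, -3.16967270e-05,
        1.15521308e+00, -2.41191836e-03]), 'qvel': array([ 0.00042269, -0.00140424, -0.00051579,  0.00030907,  0.00012559,
        0.00064285]), 'joint_efforts': array([ 1.34832039e-04, -6.06349969e+01, -3.42818391e+01,  1.59199789e-06,
        3.87859865e-03, -1.19168078e-05]), 'eef_pos': array([ 206.38443979, -589.42354264,  198.42412858]), 'tcp_rot': array([-3.14030539e+00,  2.58775428e-05,  3.36845377e-01]), 'contact_force': array([-0.4315028 ,  0.20583009,  0.3226348 ]), 'wrist_torque': array([-0.04203458, -0.00513759,  0.02131593]), 'grasp_force': 0.0, 'opening': 1.0030161664570088}
```

View pics/top1.png

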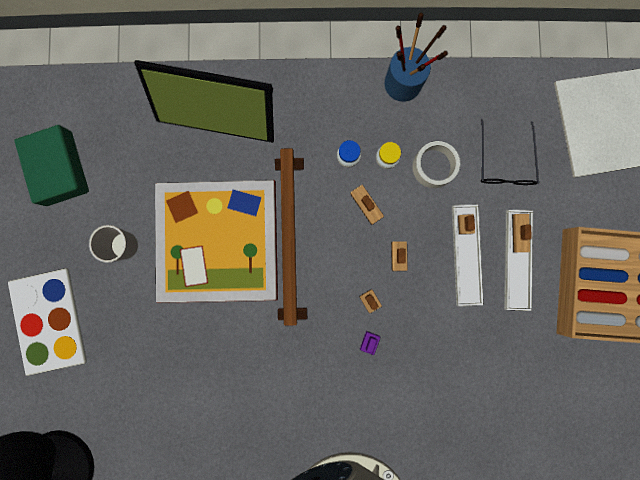

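View pics/side1.png

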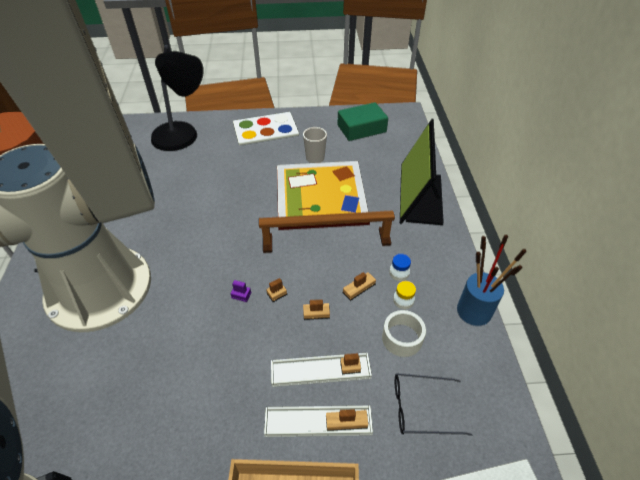

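The top view shows these wooden stamps:
- Loose long stamp at (367,204).
- Loose medium stamp at (400,256).
- Loose short stamp at (370,300).
- Purple look-alike at (370,343), which I leave alone.
- Short resident at (467,224) and long resident at (522,232), both in their trays.

The field is the cream rectangle at (193,266). The other shapes on the panel are the yellow disc and the brown and blue patches.

Next I measure these and check them in one close crop.

```bash
cat > meas.py <<'E'
from h import *
def rect(P):
    P=P[:,:2].astype(np.float32); (c,(w,h),a)=cv2.minAreaRect(P)
    if w<h: w,h=h,w; a+=90
    return np.round([*c,w,h,(a+90)%180-90],1)
def stamp(name,u,v,R=34,n='top',base=0):
    p,d=load(n); yy,xx=np.mgrid[v-R:v+R,u-R:u+R]; uv=np.c_[xx.ravel(),yy.ravel()]
    hsv=cv2.cvtColor(p,cv2.COLOR_RGB2HSV)[uv[:,1],uv[:,0]].astype(int)
    P=pts(n,uv,d); wood=(hsv[:,0]>5)&(hsv[:,0]<22)&(hsv[:,1]>90)
    m=np.zeros((480,640),np.uint8); m[uv[:,1],uv[:,0]]=wood
    k,l,s,_=cv2.connectedComponentsWithStats(m); i=1+np.argmax(s[1:,4]); wood=l[uv[:,1],uv[:,0]]==i
    z=P[:,2]-base; 
    for nm,mm,h in(('block',wood&(z>12)&(z<28)&(hsv[:,2]>140),20),('bar',wood&(z>42)&(z<58),50)):
        q=plane(n,uv[mm],base+h); print(name,nm,mm.sum(),'z',np.round(np.median(P[mm,2]),1),rect(q),'mean',np.round(q.mean(0)[:2],1))
E
python3 - <<'E'
from meas import *
for a in(('long',367,204),('med',400,256),('short',370,300,20)): stamp(*a)
stamp('sres',467,224,20,base=4);stamp('lres',522,232,26,base=4)
p,d=load('top')
# field
hsv=cv2.cvtColor(p,cv2.COLOR_RGB2HSV)
def comp(mask,u,v):
    k,l,s,_=cv2.connectedComponentsWithStats(mask.astype(np.uint8)); y,x=np.nonzero(l==l[v,u]); return np.c_[x,y]
f=comp((hsv[:,:,1]<60)&(hsv[:,:,2]>150),193,266); P=pts('top',f,d); print('field z',np.median(P[:,2]),len(f),rect(plane('top',f,45)))
b=hsv[182:300,156:276]
for nm,(u,v) in(('trayS',(468,270)),('trayL',(519,280))):
    f=comp(hsv[:,:,2]>100,u,v);print(nm,len(f),rect(plane('top',f,16)),np.median(pts('top',f,d)[:,2]))
# heights: rest and panel
uv=np.array([[290,165],[290,235],[290,305],[160,240],[270,290],[225,235]]);print(np.round(pts('top',uv,d)))
# panel extents from depth
yy,xx=np.mgrid[150:330,130:330];uv=np.c_[xx.ravel(),yy.ravel()];P=pts('top',uv,d)
m=(P[:,2]>38)&(P[:,2]<52)&(P[:,1]>120);print('panel',rect(plane('top',uv[m],45)))
m=(P[:,2]>82);print('rest',rect(plane('top',uv[m],90)))
c=cv2.resize(p[180:330,330:550,::-1],None,fx=3.4,fy=3.4,interpolation=cv2.INTER_CUBIC);cv2.imwrite('pics/crop1.png',c)
E
```

```text
long block 398 z 18.6 [631.  -45.1  78.6  28.9  33.2] mean [630.4 -44.4]
long bar 104 z 48.4 [630.5 -45.1  29.9  14.   35.6] mean [630.6 -45. ]
med block 262 z 18.3 [ 523.8 -108.8   57.1   28.8   -1.1] mean [ 524.5 -107.7]
med bar 109 z 47.9 [ 523.1 -109.2   27.8   13.9   -1.4] mean [ 523.3 -109.6]
short block 132 z 18.8 [433.4 -48.2  37.8  28.2  29.9] mean [434.  -46.4]
short bar 102 z 48.2 [433.3 -47.7  28.3  13.9  29.9] mean [433.2 -47.9]
sres block 97 z 22.6 [ 586.9 -248.5   38.5   28.5    3.9] mean [ 585.3 -243. ]
sres bar 110 z 52.1 [ 586.2 -248.3   28.1   14.1   -1.9] mean [ 586.  -247.9]
lres block 378 z 22.5 [ 567.4 -363.6   76.7   28.1   -0. ] mean [ 566.7 -362. ]
lres bar 106 z 52.5 [ 566.4 -361.4   28.1   14.4   -1. ] mean [ 566.7 -362. ]
field z 44.663369212771386 765 [510.8 304.1  72.3  42.    7.8]
trayS 3334 [ 494.1 -223.9  268.9  125.2    2.6] 2.8740946295390586
trayL 2734 [ 513.9 -369.2  225.1  101.5   -4.6] 4.786373604988626
[[701. 107.  88.]
 [566. 109.  88.]
 [433. 111.  88.]
 [563. 371.  43.]
 [460. 153.  42.]
 [571. 241.  45.]]
panel [559.4 285.3 291.3 239.1 -89.7]
rest [562.2 227.8 374.3 333.4 -89.4]
```

View pics/crop1.png

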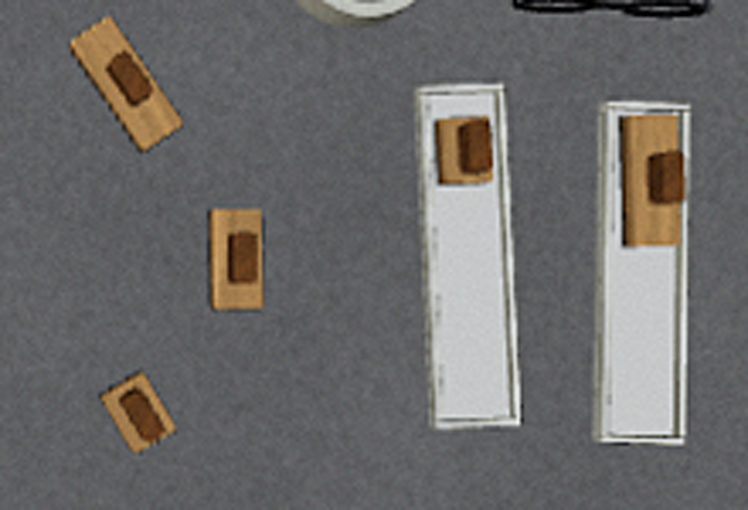

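The crop confirms the choice: long, medium and short loose stamps, each with one resident in its own tray. The tray and rest fits picked up stray pixels, so I'll tighten them and cross-check from the side camera.

```bash
cat > m2.py <<'E'
from meas import *
def comp(mask,u,v):
    k,l,s,_=cv2.connectedComponentsWithStats(mask.astype(np.uint8)); y,x=np.nonzero(l==l[v,u]); return np.c_[x,y]
for n,seeds in(('top',dict(trayS=(468,275),trayL=(519,280),field=(193,266))),('side',dict(trayS=(310,370),trayL=(300,421),field=(303,181)))):
    p,d=load(n); hsv=cv2.cvtColor(p,cv2.COLOR_RGB2HSV)
    yy,xx=np.mgrid[0:480,0:640]; uv=np.c_[xx.ravel(),yy.ravel()];P=pts(n,uv,d).reshape(480,640,3)
    for k,s in seeds.items():
        m=(hsv[:,:,1]<60)&(hsv[:,:,2]>(150 if k=='field' else 125))
        if k!='field':
            # wall rim: height 11..20, near tray
            c=dict(trayS=(530,-245),trayL=(515,-360))[k]
            r=(P[:,:,2]>10.5)&(P[:,:,2]<19)&m&(abs(P[:,:,1]-c[1])<45)&(abs(P[:,:,0]-c[0])<130)
            y,x=np.nonzero(r);print(n,k,len(x),rect(plane(n,np.c_[x,y],16)))
        else:
            f=comp(m,*s);print(n,k,len(f),rect(plane(n,f,45)))
    r=(P[:,:,2]>80)&(P[:,:,2]<96)&(P[:,:,1]>60)&(P[:,:,1]<150)&(P[:,:,0]>350)&(P[:,:,0]<760)&(hsv[:,:,0]<20)&(hsv[:,:,1]>90)
    y,x=np.nonzero(r);print(n,'rest',rect(plane(n,np.c_[x,y],90)))
for a in(('long',360,284,26),('med',316,309,22),('short',277,289,18)): stamp(*a,n='side')
stamp('sres',351,362,18,n='side',base=4);stamp('lres',347,418,26,n='side',base=4)
E
python3 m2.py
```

```text
top trayS 467 [ 524.3 -250.4  206.3   54.3    1.1]
top trayL 480 [ 511.9 -358.7  206.9   52.8   -2.9]
top field 765 [510.8 304.1  72.3  42.    7.8]
top rest [5.654e+02 1.124e+02 3.362e+02 2.510e+01 4.000e-01]
side trayS 578 [ 523.6 -256.2  207.6   55.2    1. ]
side trayL 687 [ 511.  -365.4  207.5   54.5   -3. ]
side field 256 [510.2 303.3  71.   43.1   8.7]
side rest [5.647e+02 1.053e+02 3.363e+02 3.470e+01 5.000e-01]
long block 243 z 20.8 [630.7 -49.1  80.1  29.9  33.1] mean [629.1 -53.2]
long bar 71 z 49.9 [629.9 -51.7  32.   15.2  34.3] mean [629.8 -52. ]
med block 204 z 20.6 [ 5.234e+02 -1.136e+02  5.930e+01  3.110e+01 -4.000e-01] mean [ 523.2 -116.5]
med bar 78 z 49.9 [ 523.5 -116.7   27.    16.    -4. ] mean [ 523.4 -115.4]
short block 88 z 21.2 [432.7 -52.6  39.1  29.1  28.1] mean [432.6 -58.9]
short bar 78 z 49.1 [433.1 -55.2  30.6  16.3  28.8] mean [433. -55.]
sres block 124 z 24.5 [ 586.6 -255.9   39.3   27.1   -3.9] mean [ 584.5 -260.5]
sres bar 100 z 54.0 [ 586.2 -255.5   29.4   15.9    1.8] mean [ 586.2 -255.5]
lres block 455 z 23.7 [ 5.662e+02 -3.690e+02  7.870e+01  2.870e+01 -3.000e-01] mean [ 565.8 -371. ]
lres bar 129 z 52.7 [ 566.6 -371.2   28.5   15.1   -3.9] mean [ 565.9 -370.7]
```

```bash
cat >> h.py <<'E'
from scipy.spatial.transform import Rotation as Ro
def to(x,y,z,yawdeg,ref=None):
    s=sensors.sense(); p0=s['eef_pos']; R0=Ro.from_euler('xyz',s['tcp_rot'])
    if ref is not None: p0=np.array(ref[:3]);R0=Ro.from_euler('xyz',[np.pi,0,np.deg2rad(ref[3])])
    R1=Ro.from_euler('xyz',[np.pi,0,np.deg2rad(yawdeg)])
    print('turn',np.round((R0.inv()*R1).as_rotvec(),4),'shift',np.round(R0.inv().apply(np.array([x,y,z])-p0)/1000,4))
E
python3 -c "
from h import *
to(433,-50,150,29.5)"
```

```text
turn [-1.30e-03 -1.00e-04 -1.78e-01] shift [ 0.3922 -0.4341  0.049 ]
```

The manual's scale: turns go in shares of 4 rad. Converting my numbers, -0.178 rad / 4 = -0.0445.

Call:
move_arm:
  motion:
    - [0,0,-0.025,0.04,-0.043,0,0.05]
    - [0,0,-0.0445,0.08,-0.087,0.01,0.05]
    - [0,0,-0.0445,0.12,-0.13,0.02,0.05]
    - [0,0,-0.0445,0.16,-0.174,0.02,0.05]
    - [0,0,-0.0445,0.2,-0.22,0.03,0.05]
    - [0,0,-0.0445,0.24,-0.26,0.03,0.05]
    - [0,0,-0.0445,0.27,-0.3,0.03,0.05]
    - [0,0,-0.0445,0.3,-0.335,0.03,0.05]
  grip_force: 30

```text
clock: 1.1
eef_pos: [379.0, -172.8, 169.0]
tcp_rot: [-3.141, 0.0, 0.515]
contact_force: [0.3, -0.1, -0.3]
opening: 0.581
grasp_force: 0.0
```

```bash
python3 -c "
from h import *
print(sensors.sense()['eef_pos']);to(433,-50,110,29.5)"
```

```text
[ 379.01809142 -172.75291157  168.96681718]
turn [-0.0002  0.0001  0.0002] shift [ 0.1075 -0.0802  0.059 ]
```

Call:
move_arm:
  motion:
    - [0,0,0,0.04,-0.03,0.01,0.05]
    - [0,0,0,0.08,-0.06,0.03,0.05]
    - [0,0,0,0.1,-0.075,0.06,0.05]
    - [0,0,0,0.107,-0.08,0.09,0.05]
    - [0,0,0,0.107,-0.08,0.094,0.05]
    - [0,0,0,0.107,-0.08,0.094,0.05]

```text
clock: 1.85
eef_pos: [432.6, -52.6, 75.4]
tcp_rot: [-3.141, 0.0, 0.515]
contact_force: [0.1, -0.6, -0.2]
opening: 0.584
grasp_force: 0.0
```

```bash
python3 -c "
from h import *
p,d=shot('side');print(sensors.sense()['eef_pos'])
c=cv2.resize(p[210:330,200:360,::-1],None,fx=5,fy=5,interpolation=cv2.INTER_CUBIC);cv2.imwrite('pics/hov.png',c)"
```

```text
[433.0571364  -52.74781065  75.83399117]
```

View pics/hov.png

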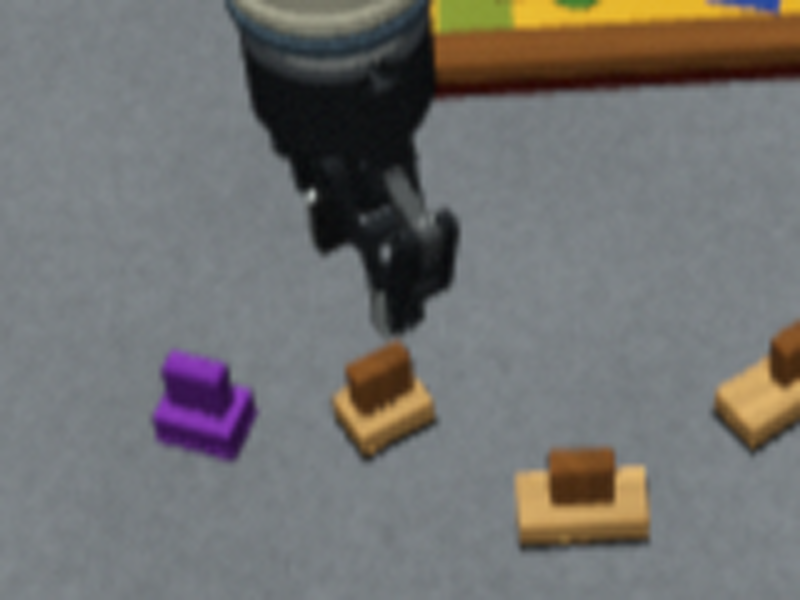

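Hovering: the side view shows the fingers above the short stamp's bar, with the near tip at about pixel (279,275) and the purple look-alike clear to the left. I go down and grip.

Call:
move_arm:
  motion:
    - [0,0,0,0,0,0.02,0.05]
    - [0,0,0,0,0,0.04,0.05]
    - [0,0,0,0,0,0.05,0.05]
    - [0,0,0,0,0,0.05,0.05]
    - [0,0,0,0,0,0.05,0.03]
    - [0,0,0,0,0,0.05,0.01]
    - [0,0,0,0,0,0.05,0.005]
    - [0,0,0,0,0,0.05,0.005]
  grip_force: 30

```text
clock: 2.9
eef_pos: [432.8, -52.2, 25.3]
tcp_rot: [3.141, -0.0, 0.515]
contact_force: [-0.2, 1.0, -0.3]
opening: 0.054
grasp_force: 0.0
```

Call:
move_arm:
  motion:
    - [0,0,0,0,0,0,0.005]
    - [0,0,0,0,0,0,0.005]
    - [0,0,0,0,0,-0.02,0.005]
    - [0,0,0,0,0,-0.05,0.005]
    - [0,0,0,0,0,-0.08,0.005]
    - [0,0,0,0,0,-0.1,0.005]
    - [0,0,0,0,0,-0.1,0.005]
    - [0,0,0,0,0,-0.1,0.005]

```text
clock: 3.9
eef_pos: [432.2, -52.2, 124.3]
tcp_rot: [-3.141, 0.001, 0.515]
contact_force: [-0.3, 0.5, 0.6]
opening: 0.057
grasp_force: 0.0
```

```bash
python3 - <<'E'
from h import *
print(sensors.sense()); p,d=shot('side'); q,e=shot('top')
def f(a,u,v,r): return cv2.resize(a[v-r:v+r,u-r:u+r,::-1],(400,400),interpolation=cv2.INTER_CUBIC)
cv2.imwrite('pics/g1.png',np.hstack([f(p,280,260,50),f(q,370,300,50)]))
to(478,-253,126,1.1)
E
```

```text
{'clock': 3.9, 'qpos': array([-1.23616137e-01,  1.55218196e-01,  2.09483928e+00, -7.89041803e-06,
        8.92436288e-01,  9.32372030e-01]), 'qvel': array([-0.00178302,  0.01003355,  0.00493941,  0.00322539,  0.00305522,
       -0.0020383 ]), 'joint_efforts': array([ 1.64780566e-03, -4.05680895e+01, -2.84148574e+01,  2.54181787e-04,
       -1.19503387e-02,  8.27177729e-06]), 'eef_pos': array([432.18377775, -52.18947737, 124.326855  ]), 'tcp_rot': array([-3.14106058e+00,  7.27286012e-04,  5.14813307e-01]), 'contact_force': array([-0.2517418 ,  0.51365619,  0.56894425]), 'wrist_torque': array([ 0.05380907, -0.00464251, -0.00018559]), 'grasp_force': 0.0, 'opening': 0.056755735124970924}
turn [-0.0007  0.0018  0.4956] shift [-0.0588  0.1975 -0.0021]
```

View pics/g1.png

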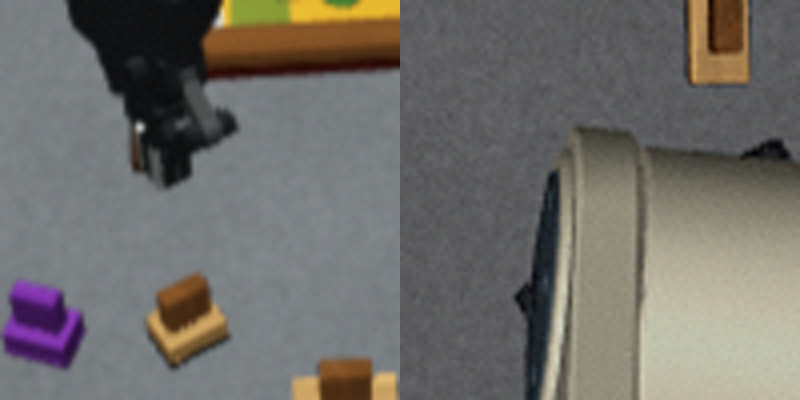

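The grip closed on nothing, at about 5 mm opening: the side view shows the short stamp still standing at about pixel (277,285). I'll compare where the camera sees the shut fingers with the reported TCP.

```bash
cat >> h.py <<'E'
def proj(n,P):
    c=camera_params(n);K=np.array(c['camera_matrix']);T=np.linalg.inv(np.array(c['world_from_camera']))
    r=np.atleast_2d(P)@T[:3,:3].T+T[:3,3]
    return cv2.projectPoints(r,np.zeros(3),np.zeros(3),K,np.array([c['k1'],0,0,0,0.]))[0].reshape(-1,2)
E
python3 - <<'E'
from meas import *
print('tcp px',proj('side',[432.2,-52.2,124.3]),'stamp bar top',proj('side',[433,-50,50]))
stamp('short',277,289,18,n='side')
p,d=load('side'); yy,xx=np.mgrid[225:262,250:300];uv=np.c_[xx.ravel(),yy.ravel()];P=pts('side',uv,d)
m=(P[:,2]>100)
lo=P[m][np.argsort(P[m,2])[:12]];print(np.round(lo));print(uv[m][np.argsort(P[m,2])[:12]])
E
```

```text
tcp px [[272.43745674 262.00598279]] stamp bar top [[275.31552229 281.25518369]]
short block 88 z 20.5 [432.7 -52.6  39.1  29.1  28.1] mean [433.  -58.8]
short bar 74 z 50.1 [433.5 -55.   29.8  16.3  28.8] mean [433.1 -54.8]
[[430. -62. 158.]
 [423. -53. 158.]
 [432. -63. 158.]
 [428. -65. 161.]
 [430. -64. 163.]
 [443. -63. 163.]
 [419. -53. 164.]
 [422. -56. 164.]
 [426. -62. 164.]
 [426. -65. 165.]
 [428. -66. 166.]
 [428. -64. 166.]]
[[270 256]
 [267 253]
 [271 256]
 [269 256]
 [270 255]
 [276 254]
 [265 251]
 [266 252]
 [268 254]
 [268 255]
 [269 255]
 [269 254]]
```

The depth image puts the shut fingertips near z=158 while the report says 124, so the fingers probably closed above the bar. I lower them open to a reported 25 mm and check again.

Call:
move_arm:
  motion:
    - [0,0,0,0,0,0.02,0.05]
    - [0,0,0,0,0,0.05,0.05]
    - [0,0,0,0,0,0.08,0.05]
    - [0,0,0,0,0,0.1,0.05]
    - [0,0,0,0,0,0.1,0.05]
    - [0,0,0,0,0,0.1,0.05]

```text
clock: 4.75
eef_pos: [432.8, -52.3, 25.2]
tcp_rot: [-3.141, 0.0, 0.515]
contact_force: [-0.2, -1.1, 0.7]
opening: 0.588
grasp_force: 0.0
```

```bash
python3 - <<'E'
from meas import *
s=sensors.sense();print(s['eef_pos'],s['qpos'],s['contact_force']); p,d=shot('side'); q,e=shot('top')
yy,xx=np.mgrid[240:300,250:310];uv=np.c_[xx.ravel(),yy.ravel()];P=pts('side',uv,d)
v=p[uv[:,1],uv[:,0]].max(1)
m=(P[:,2]>30)&(v<75)
o=np.argsort(P[m,2])[:15];print(np.round(np.c_[uv[m][o],P[m][o]]))
print('tcp px',proj('side',s['eef_pos']))
cv2.imwrite('pics/g2.png',cv2.resize(p[220:320,230:330,::-1],(600,600),interpolation=cv2.INTER_CUBIC))
E
```

```text
[432.77628405 -52.26180881  25.23401047] [-1.23629321e-01  3.34100111e-01  2.16404495e+00  2.09801315e-05
  6.43794406e-01  9.32362542e-01] [-0.15684257 -1.08013647  0.74934716]
[[274. 290. 428. -61.  31.]
 [272. 290. 424. -61.  32.]
 [273. 290. 426. -62.  33.]
 [276. 288. 433. -58.  34.]
 [272. 289. 424. -60.  35.]
 [271. 289. 422. -61.  36.]
 [274. 289. 429. -62.  37.]
 [274. 288. 429. -60.  37.]
 [275. 288. 431. -62.  39.]
 [272. 288. 425. -62.  40.]
 [271. 288. 422. -62.  41.]
 [273. 289. 427. -65.  41.]
 [273. 288. 427. -62.  41.]
 [275. 287. 432. -60.  42.]
 [273. 287. 427. -60.  42.]]
tcp px [[276.00915307 288.2689391 ]]
```

View pics/g2.png

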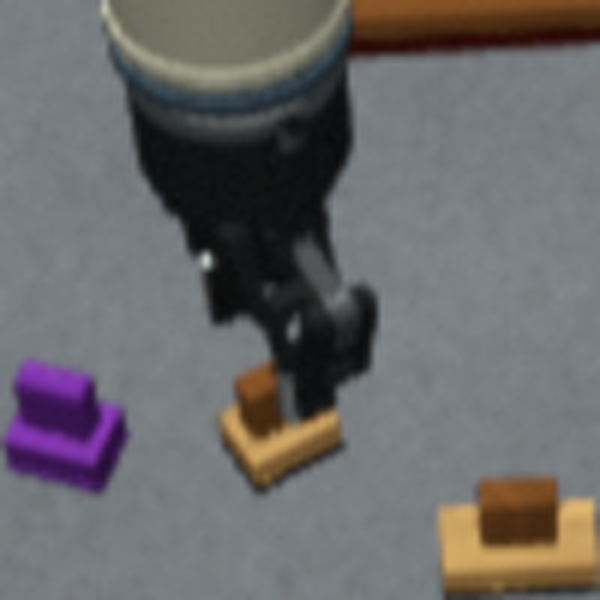

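```bash
python3 - <<'E'
from h import *
for z in(25,30,40,50,60): print(z,proj('side',[[445,-73,z],[443,-70,z],[433,-53,z],[421,-31,z]]).round(1).tolist())
p,d=load('side')
print(np.round(pts('side',[[282,286],[282,283],[280,286],[284,284],[289,278],[268,270],[282,278]],d)))
E
```

```text
25 [[281.3, 295.3], [280.4, 294.3], [276.1, 288.6], [271.0, 281.3]]
30 [[281.2, 294.1], [280.3, 293.0], [276.0, 287.3], [270.8, 280.1]]
40 [[280.9, 291.6], [280.0, 290.6], [275.6, 284.8], [270.5, 277.6]]
50 [[280.6, 289.0], [279.7, 288.0], [275.3, 282.3], [270.2, 275.0]]
60 [[280.3, 286.5], [279.4, 285.5], [275.0, 279.7], [269.8, 272.4]]
[[ 450.  -89.   83.]
 [ 452. -111.  125.]
 [ 446.  -90.   85.]
 [ 456. -105.  112.]
 [ 468. -103.  130.]
 [ 418.  -31.   70.]
 [ 454. -116.  149.]]
```

The depth and the projected tip rows agree. At a reported z of 25 the fingertips are really at about 57 mm, so the reported height is some 30 mm too low. I go down in small steps and watch the force.

Call:
move_arm:
  motion:
    - [0,0,0,0,0,0.005,0.05]
    - [0,0,0,0,0,0.01,0.05]
    - [0,0,0,0,0,0.015,0.05]
    - [0,0,0,0,0,0.015,0.05]

```text
clock: 5.35
eef_pos: [432.3, -52.2, 9.6]
tcp_rot: [-3.141, 0.001, 0.515]
contact_force: [-0.2, -0.4, 0.1]
opening: 0.584
grasp_force: 0.0
```

```bash
python3 - <<'E'
from meas import *
s=sensors.sense();print(s['eef_pos'],s['contact_force']); p,d=shot('side')
hsv=cv2.cvtColor(p,cv2.COLOR_RGB2HSV)
yy,xx=np.mgrid[255:310,255:300];uv=np.c_[xx.ravel(),yy.ravel()];P=pts('side',uv,d)
m=(p[uv[:,1],uv[:,0]].max(1)<75)&(P[:,2]>25)
for c in range(262,296,2):
    k=m&(uv[:,0]==c)
    if k.any(): i=np.flatnonzero(k)[np.argmax(uv[k,1])]; print(c,uv[i,1],np.round(P[i]))
cv2.imwrite('pics/g3.png',cv2.resize(p[230:310,240:320,::-1],(600,600),interpolation=cv2.INTER_CUBIC))
E
```

```text
[432.30244132 -52.19032624   9.61777531] [-0.21424616 -0.43299252  0.07556875]
262 265 [406. -36.  96.]
264 270 [409. -34.  74.]
266 277 [411. -37.  51.]
268 276 [416. -33.  50.]
270 275 [420. -29.  47.]
272 290 [424. -61.  31.]
274 290 [429. -62.  32.]
276 290 [433. -59.  28.]
278 287 [441. -83.  73.]
280 293 [444. -86.  53.]
282 292 [448. -87.  58.]
284 291 [453. -85.  59.]
286 287 [ 459. -102.   97.]
288 286 [464. -99.  97.]
290 285 [ 468. -100.  101.]
292 279 [ 474. -103.  126.]
```

View pics/g3.png

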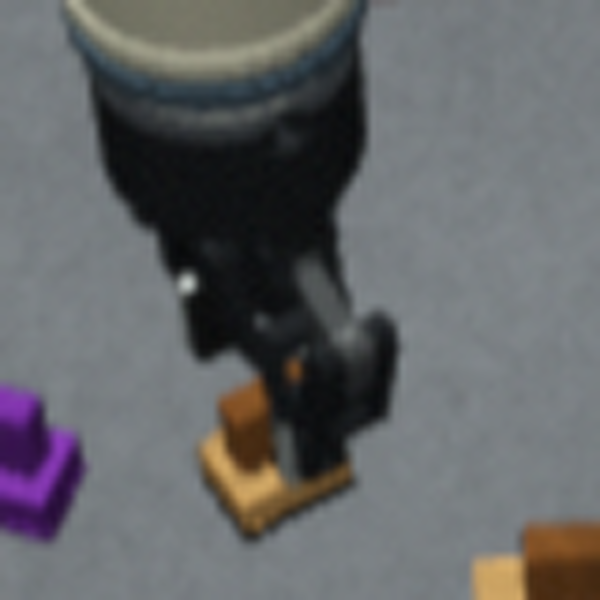

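The near tip is at about pixel (281,293) and the far tip at (268,276), astride the bar and still near z≈47. There is no contact and the sideways centring is right, so I go 17 mm lower and close.

Call:
move_arm:
  motion:
    - [0,0,0,0,0,0.005,0.05]
    - [0,0,0,0,0,0.01,0.05]
    - [0,0,0,0,0,0.014,0.05]
    - [0,0,0,0,0,0.017,0.05]
    - [0,0,0,0,0,0.017,0.05]

```text
clock: 6.02
eef_pos: [432.5, -52.2, -7.2]
tcp_rot: [-3.141, 0.0, 0.515]
contact_force: [-0.7, 0.7, 0.5]
opening: 0.585
grasp_force: 0.0
```

Call:
move_arm:
  motion:
    - [0,0,0,0,0,0,0.04]
    - [0,0,0,0,0,0,0.03]
    - [0,0,0,0,0,0,0.02]
    - [0,0,0,0,0,0,0.01]
    - [0,0,0,0,0,0,0.005]
    - [0,0,0,0,0,0,0.005]

```text
clock: 6.78
eef_pos: [432.7, -52.3, -6.9]
tcp_rot: [-3.142, 0.0, 0.515]
contact_force: [-0.0, -0.5, 0.2]
opening: 0.155
grasp_force: 34.3
```

```bash
python3 - <<'E'
from meas import *
s=sensors.sense();print(s['eef_pos'],s['contact_force'],s['opening'],s['grasp_force'],s['qpos']); p,d=shot('side')
cv2.imwrite('pics/g4.png',cv2.resize(p[230:310,240:320,::-1],(600,600),interpolation=cv2.INTER_CUBIC))
E
```

```text
[432.7087839  -52.25759705  -6.93179533] [-0.01508735 -0.51239737  0.16555196] 0.15499714152785954 34.27522659301758 [-1.23648801e-01  4.00406223e-01  2.17802349e+00  4.53011694e-05
  5.63199172e-01  9.32378918e-01]
```

```bash
python3 - <<'E'
from meas import *
stamp('short',277,289,18,n='side')
to(479,-254.5,53,1.1)
E
```

```text
short block 71 z 20.7 [433.6 -54.9  39.7  29.   28. ] mean [432.  -61.7]
short bar 16 z 49.3 [431.3 -65.8  35.1  10.8 -40.7] mean [424.4 -59.8]
turn [-0.000e+00  1.000e-04  4.956e-01] shift [-0.0593  0.1988 -0.0599]
```

Call:
move_arm:
  motion:
    - [0,0,0,0,0,-0.01,0.005]
    - [0,0,0,0,0,-0.03,0.005]
    - [0,0,0,0,0,-0.05,0.005]
    - [0,0,0,0,0,-0.06,0.005]
    - [0,0,0,0,0,-0.06,0.005]

```text
clock: 7.45
eef_pos: [433.3, -52.3, 53.8]
tcp_rot: [3.141, -0.001, 0.515]
contact_force: [-0.1, 0.8, -1.2]
opening: 0.156
grasp_force: 34.3
```

In the tool's units: 0.496 rad / 4 = 0.124.

Call:
move_arm:
  motion:
    - [0,0,0.025,-0.01,0.03,0,0.005]
    - [0,0,0.05,-0.02,0.07,0,0.005]
    - [0,0,0.075,-0.035,0.12,0,0.005]
    - [0,0,0.1,-0.05,0.16,0,0.005]
    - [0,0,0.124,-0.056,0.19,0,0.005]
    - [0,0,0.124,-0.06,0.198,0,0.005]
    - [0,0,0.124,-0.06,0.198,0,0.005]
    - [0,0,0.124,-0.06,0.198,0,0.005]

```text
clock: 8.45
eef_pos: [477.2, -252.9, 52.7]
tcp_rot: [-3.141, 0.001, 0.02]
contact_force: [-0.2, 0.8, -0.7]
opening: 0.158
grasp_force: 34.3
```

```bash
python3 - <<'E'
from meas import *
s=sensors.sense();print(s['eef_pos'],s['tcp_rot'],s['contact_force'],s['opening']); p,d=shot('side'); shot('top')
u,v=proj('side',s['eef_pos']+[0,0,10])[0].astype(int);print(u,v)
stamp('held',u,v+8,24,n='side',base=s['eef_pos'][2]+6.9)
cv2.imwrite('pics/t1.png',cv2.resize(p[290:410,240:400,::-1],(800,600),interpolation=cv2.INTER_CUBIC))
to(479,-254,-2.5,1.1)
E
```

```text
[ 477.24091683 -252.90503429   52.67342365] [-3.14072921e+00  1.18179159e-03  2.03685886e-02] [-0.24698423  0.84515548 -0.74955436] 0.15795166030533028
297 357
held block 56 z 80.9 [ 478.2 -254.5   38.5   28.6   -0.5] mean [ 480.2 -256.3]
held bar 7 z 109.3 [ 478.3 -257.6   27.1    8.6   -3.9] mean [ 487.5 -259.2]
turn [-0.0004  0.0005  0.0012] shift [0.0013 0.001  0.0555]
```

View pics/t1.png

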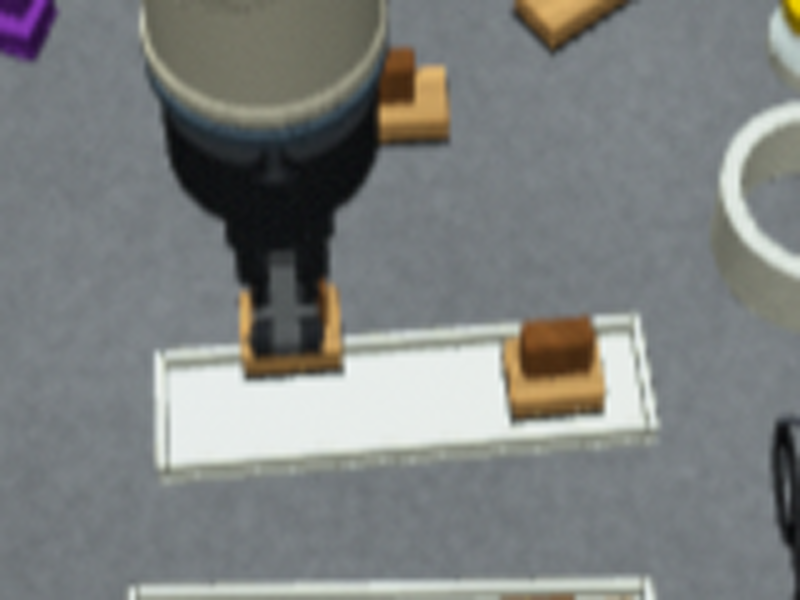

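The side view shows the short stamp held level over the free half of its tray: front edge at about (298,365), tray rims at rows 360 to 385. I lower it, correcting by 1 mm.

Call:
move_arm:
  motion:
    - [0,0,0,0.001,0.001,0.015,0.005]
    - [0,0,0,0.001,0.001,0.03,0.005]
    - [0,0,0,0.001,0.001,0.042,0.005]
    - [0,0,0,0.001,0.001,0.049,0.005]
    - [0,0,0,0.001,0.001,0.053,0.005]
    - [0,0,0,0.001,0.001,0.054,0.005]
    - [0,0,0,0.001,0.001,0.055,0.005]
    - [0,0,0,0.001,0.001,0.055,0.005]

```text
clock: 9.55
eef_pos: [479.2, -255.2, -1.7]
tcp_rot: [3.141, -0.0, 0.019]
contact_force: [-1.3, -0.0, -0.1]
opening: 0.16
grasp_force: 34.3
```

Call:
move_arm:
  motion:
    - [0,0,0,0,0,0.001,0.005]
    - [0,0,0,0,0,0.0015,0.005]
    - [0,0,0,0,0,0.0015,0.005]

```text
clock: 9.93
eef_pos: [479.0, -255.1, -3.4]
tcp_rot: [3.142, -0.0, 0.019]
contact_force: [0.1, 0.8, -0.4]
opening: 0.161
grasp_force: 34.5
```

Call:
move_arm:
  motion:
    - [0,0,0,0,0,0,0.02]
    - [0,0,0,0,0,0,0.035]
    - [0,0,0,0,0,0,0.04]
    - [0,0,0,0,0,0,0.04]
    - [0,0,0,0,0,-0.03,0.04]
    - [0,0,0,0,0,-0.06,0.04]
    - [0,0,0,0,0,-0.1,0.04]
    - [0,0,0,0,0,-0.12,0.04]

```text
clock: 10.92
eef_pos: [479.8, -255.6, 118.7]
tcp_rot: [3.14, -0.002, 0.019]
contact_force: [0.4, -0.4, 0.3]
opening: 0.466
grasp_force: 0.0
```

```bash
python3 - <<'E'
from meas import *
shot('side')
stamp('placed',302,370,22,n='side',base=4)
to(630.5,-47.5,110,33.8)
E
```

```text
placed block 125 z 24.4 [ 479.8 -257.5   37.9   30.2    1.6] mean [ 480.2 -263.6]
placed bar 102 z 54.1 [ 479.9 -260.3   28.6   15.4   -3.9] mean [ 479.8 -259.3]
turn [ 0.0036 -0.0035 -0.5712] shift [ 0.1536 -0.2058  0.0107]
```

In the tool's units: -0.561 rad / 4 = -0.1403.

Call:
move_arm:
  motion:
    - [0,0,-0.0375,0.03,-0.04,0,0.05]
    - [0,0,-0.075,0.06,-0.08,0,0.05]
    - [0,0,-0.1125,0.09,-0.12,0,0.05]
    - [0,0,-0.1403,0.12,-0.16,0.01,0.05]
    - [0,0,-0.1403,0.145,-0.195,0.02,0.05]
    - [0,0,-0.1403,0.154,-0.206,0.03,0.05]
    - [0,0,-0.1403,0.154,-0.206,0.05,0.05]
    - [0,0,-0.1403,0.154,-0.206,0.05,0.05]

```text
clock: 11.98
eef_pos: [626.5, -47.2, 64.1]
tcp_rot: [-3.139, 0.004, 0.579]
contact_force: [-0.7, -0.2, 0.2]
opening: 0.585
grasp_force: 0.0
```

```bash
python3 - <<'E'
from h import *
to(630.7,-46.8,-7,33.2)
E
```

```text
turn [-0.0026  0.0039 -0.0004] shift [0.004  0.0022 0.0711]
```

Call:
move_arm:
  motion:
    - [0,0,0,0,0,0,0.05]
    - [0,0,0,0,0,0,0.05]

```text
clock: 12.22
eef_pos: [629.3, -47.1, 67.3]
tcp_rot: [3.141, -0.001, 0.579]
contact_force: [-0.9, 0.2, -0.4]
opening: 0.586
grasp_force: 0.0
```

```bash
python3 - <<'E'
from h import *
to(630.7,-46.8,-7,33.2)
E
```

```text
turn [ 0.0006 -0.0007 -0.0007] shift [0.0013 0.0005 0.0743]
```

Call:
move_arm:
  motion:
    - [0,0,0,0.001,0,0.03,0.05]
    - [0,0,0,0.001,0,0.055,0.05]
    - [0,0,0,0.001,0,0.068,0.05]
    - [0,0,0,0.001,0,0.073,0.05]
    - [0,0,0,0.001,0,0.074,0.05]
    - [0,0,0,0.001,0,0.074,0.05]
    - [0,0,0,0.001,0,0.074,0.05]

```text
clock: 13.1
eef_pos: [630.4, -45.7, -6.7]
tcp_rot: [3.141, -0.001, 0.58]
contact_force: [-0.7, 0.1, 1.3]
opening: 0.587
grasp_force: 0.0
```

Call:
move_arm:
  motion:
    - [0,0,0,0,0,0,0.04]
    - [0,0,0,0,0,0,0.03]
    - [0,0,0,0,0,0,0.02]
    - [0,0,0,0,0,0,0.01]
    - [0,0,0,0,0,0,0.005]
    - [0,0,0,0,0,0,0.005]

```text
clock: 13.85
eef_pos: [629.8, -45.7, -7.5]
tcp_rot: [-3.141, 0.0, 0.58]
contact_force: [-1.0, -0.1, -0.8]
opening: 0.156
grasp_force: 34.3
```

Call:
move_arm:
  motion:
    - [0,0,0,0,0,-0.01,0.005]
    - [0,0,0,0,0,-0.03,0.005]
    - [0,0,0,0,0,-0.06,0.005]
    - [0,0,0,0,0,-0.085,0.005]
    - [0,0,0,0,0,-0.09,0.005]
    - [0,0,0,0,0,-0.09,0.005]

```text
clock: 14.6
eef_pos: [630.1, -45.7, 83.1]
tcp_rot: [3.141, -0.001, 0.58]
contact_force: [-0.5, -0.1, -0.5]
opening: 0.157
grasp_force: 34.3
```

```bash
python3 - <<'E'
from h import *
to(461.5,-358.7,83,-2.9)
E
```

```text
turn [ 3.000e-04 -9.000e-04  6.304e-01] shift [-0.3125  0.1695 -0.    ]
```

In the tool's units: 0.63 rad / 4 = 0.1575.

Call:
move_arm:
  motion:
    - [0,0,0.015,-0.03,0.016,0,0.005]
    - [0,0,0.035,-0.07,0.038,0,0.005]
    - [0,0,0.06,-0.12,0.065,0,0.005]
    - [0,0,0.085,-0.17,0.092,0,0.005]
    - [0,0,0.11,-0.22,0.12,0,0.005]
    - [0,0,0.1325,-0.265,0.144,0,0.005]
    - [0,0,0.15,-0.295,0.16,0,0.005]
    - [0,0,0.1575,-0.3125,0.1695,0,0.005]

```text
clock: 15.6
eef_pos: [459.9, -359.6, 81.6]
tcp_rot: [-3.141, 0.001, -0.053]
contact_force: [-0.2, -0.4, -0.8]
opening: 0.157
grasp_force: 34.3
```

Call:
move_arm:
  motion:
    - [0,0,0,0,0,0.01,0.005]
    - [0,0,0,0,0,0.025,0.005]
    - [0,0,0,0,0,0.03,0.005]
    - [0,0,0,0,0,0.03,0.005]

```text
clock: 16.1
eef_pos: [461.4, -357.6, 51.7]
tcp_rot: [-3.141, 0.001, -0.049]
contact_force: [0.6, 0.5, -1.6]
opening: 0.155
grasp_force: 34.4
```

```bash
python3 - <<'E'
from meas import *
s=sensors.sense();print(s['eef_pos'],s['tcp_rot']); shot('side')
b=s['eef_pos'][2]+7.2;u,v=proj('side',[*s['eef_pos'][:2],b+20])[0].astype(int)
stamp('held',u,v+6,34,n='side',base=b)
to(461.5,-358.7,-3.2,-2.9)
E
```

```text
[ 461.40345882 -357.6309699    51.73933807] [-3.14065551e+00  1.23181888e-03 -4.87315281e-02]
held block 230 z 79.1 [ 487.1 -361.3   28.1   27.6   86.1] mean [ 488.1 -361.9]
held bar 7 z 104.6 [ 474.9 -367.4    6.4    2.4   61.5] mean [ 474.6 -367.5]
turn [-0.0004  0.0005  0.0016] shift [-0.0001  0.0007  0.0555]
```

Call:
move_arm:
  motion:
    - [0,0,0,0,0.001,0.015,0.005]
    - [0,0,0,0,0.001,0.03,0.005]
    - [0,0,0,0,0.001,0.042,0.005]
    - [0,0,0,0,0.001,0.049,0.005]
    - [0,0,0,0,0.001,0.053,0.005]
    - [0,0,0,0,0.001,0.054,0.005]
    - [0,0,0,0,0.001,0.055,0.005]
    - [0,0,0,0,0.001,0.055,0.005]

```text
clock: 17.15
eef_pos: [461.5, -359.8, -2.2]
tcp_rot: [3.141, -0.0, -0.05]
contact_force: [0.4, 0.1, -1.0]
opening: 0.16
grasp_force: 34.4
```

Call:
move_arm:
  motion:
    - [0,0,0,0,0,0,0.005]
    - [0,0,0,0,0,0,0.005]
    - [0,0,0,0,0,0,0.005]

```text
clock: 17.52
eef_pos: [461.4, -359.7, -2.4]
tcp_rot: [3.142, -0.0, -0.05]
contact_force: [-0.0, 0.3, -0.7]
opening: 0.155
grasp_force: 34.4
```

Grasp height was -7.2, so on the floor it should read -3.2. I go 1 mm lower and release.

Call:
move_arm:
  motion:
    - [0,0,0,0,0,0.001,0.005]
    - [0,0,0,0,0,0.001,0.005]
    - [0,0,0,0,0,0.001,0.02]
    - [0,0,0,0,0,0.001,0.035]
    - [0,0,0,0,0,0.001,0.04]
    - [0,0,0,0,0,0.001,0.04]
    - [0,0,0,0,0,-0.02,0.04]
    - [0,0,0,0,0,-0.05,0.04]

```text
clock: 18.52
eef_pos: [460.7, -359.2, 47.4]
tcp_rot: [-3.14, 0.002, -0.05]
contact_force: [0.2, -0.4, 0.5]
opening: 0.468
grasp_force: 0.0
```

Call:
move_arm:
  motion:
    - [0,0,0,0,0,-0.03,0.05]
    - [0,0,0,0,0,-0.06,0.05]
    - [0,0,0,0,0,-0.07,0.05]
    - [0,0,0,0,0,-0.07,0.05]

```text
clock: 19.02
eef_pos: [461.5, -359.9, 117.7]
tcp_rot: [3.141, -0.001, -0.05]
contact_force: [0.2, 1.0, -0.1]
opening: 0.586
grasp_force: 0.0
```

```bash
python3 - <<'E'
from meas import *
p,d=shot('side')
stamp('placed',296,421,34,n='side',base=4)
cv2.imwrite('pics/p2.png',cv2.resize(p[310:450,240:400,::-1],(680,595),interpolation=cv2.INTER_CUBIC))
print(sensors.sense()['eef_pos']);to(523.4,-111,65,-1)
E
```

```text
placed block 448 z 23.8 [ 461.1 -362.7   77.5   28.8   -3.3] mean [ 462.1 -364.4]
placed bar 100 z 52.9 [ 461.8 -364.4   29.1   14.5    4.3] mean [ 463.  -365.1]
[ 460.96277092 -359.43998815  116.84388089]
turn [-0.0004  0.0006 -0.0328] shift [ 0.0499 -0.2512  0.0519]
```

View pics/p2.png

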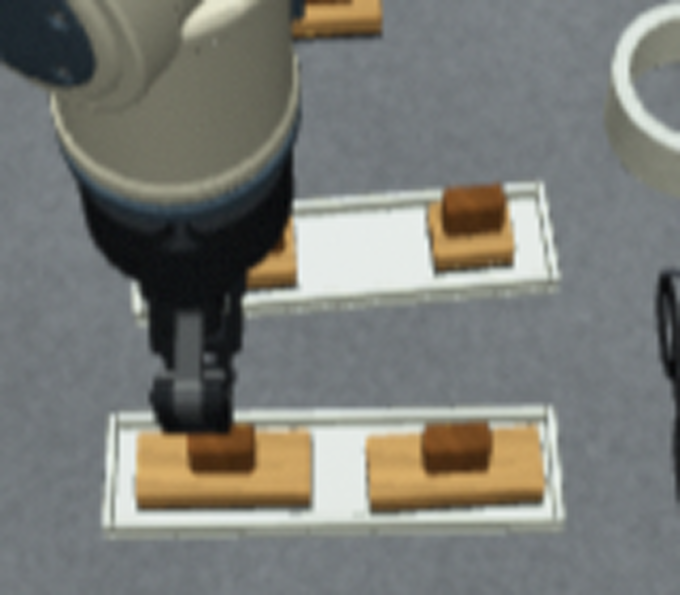

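The view shows both stamps standing in line behind their residents: the long one at about pixel (293,420), the short one partly hidden at about (302,375). Now the medium stamp.

In the tool's units: -0.033 rad / 4 = -0.0083.

Call:
move_arm:
  motion:
    - [0,0,-0.0083,0.008,-0.04,0,0.05]
    - [0,0,-0.0083,0.018,-0.09,0,0.05]
    - [0,0,-0.0083,0.028,-0.14,0.01,0.05]
    - [0,0,-0.0083,0.038,-0.19,0.02,0.05]
    - [0,0,-0.0083,0.046,-0.23,0.03,0.05]
    - [0,0,-0.0083,0.05,-0.249,0.045,0.05]
    - [0,0,-0.0083,0.05,-0.251,0.052,0.05]
    - [0,0,-0.0083,0.05,-0.251,0.052,0.05]

```text
clock: 20.08
eef_pos: [522.9, -112.2, 64.5]
tcp_rot: [-3.141, 0.002, -0.017]
contact_force: [0.3, -0.3, 0.1]
opening: 0.584
grasp_force: 0.0
```

Call:
move_arm:
  motion:
    - [0,0,0,0,0,0,0.05]
    - [0,0,0,0,0,0,0.05]

```text
clock: 20.32
eef_pos: [524.0, -112.4, 66.0]
tcp_rot: [3.141, -0.001, -0.018]
contact_force: [0.1, -0.2, 0.3]
opening: 0.584
grasp_force: 0.0
```

```bash
python3 - <<'E'
from h import *
to(523.5,-110.8,-7,-1)
E
```

```text
turn [ 0.0002 -0.0007 -0.0009] shift [-0.0006 -0.0017  0.073 ]
```

Call:
move_arm:
  motion:
    - [0,0,0,0,-0.0015,0.03,0.05]
    - [0,0,0,0,-0.0015,0.055,0.05]
    - [0,0,0,0,-0.0015,0.068,0.05]
    - [0,0,0,0,-0.0015,0.072,0.05]
    - [0,0,0,0,-0.0015,0.073,0.05]
    - [0,0,0,0,-0.0015,0.073,0.05]
    - [0,0,0,0,-0.0015,0.073,0.05]

```text
clock: 21.2
eef_pos: [524.3, -110.1, -6.8]
tcp_rot: [3.141, -0.001, -0.017]
contact_force: [-0.2, 0.2, -0.5]
opening: 0.584
grasp_force: 0.0
```

Call:
move_arm:
  motion:
    - [0,0,0,0,0,0,0.04]
    - [0,0,0,0,0,0,0.03]
    - [0,0,0,0,0,0,0.02]
    - [0,0,0,0,0,0,0.01]
    - [0,0,0,0,0,0,0.005]
    - [0,0,0,0,0,0,0.005]
    - [0,0,0,0,0,0,0.005]
  grip_force: 40

```text
clock: 22.08
eef_pos: [523.8, -110.0, -7.5]
tcp_rot: [-3.142, 0.0, -0.017]
contact_force: [-0.5, -0.5, -0.2]
opening: 0.153
grasp_force: 42.2
```

Call:
move_arm:
  motion:
    - [0,0,0,0,0,-0.01,0.005]
    - [0,0,0,0,0,-0.03,0.005]
    - [0,0,0,0,0,-0.06,0.005]
    - [0,0,0,0,0,-0.09,0.005]
    - [0,0,0,0,0,-0.12,0.005]
    - [0,0,0,0,0,-0.145,0.005]
    - [0,0,0,0,0,-0.15,0.005]
    - [0,0,0,0,0,-0.15,0.005]

```text
clock: 23.08
eef_pos: [523.7, -110.0, 142.5]
tcp_rot: [3.142, -0.0, -0.017]
contact_force: [-0.4, 0.0, -1.2]
opening: 0.151
grasp_force: 42.3
```

```bash
python3 - <<'E'
from h import *
to(511,303,143,8)
E
```

```text
turn [ 1.000e-04 -2.000e-04 -1.568e-01] shift [-0.0198 -0.4127 -0.0005]
```

In the tool's units: -0.157 rad / 4 = -0.0393.

Call:
move_arm:
  motion:
    - [0,0,-0.005,-0.001,-0.03,0,0.005]
    - [0,0,-0.01,-0.003,-0.08,0,0.005]
    - [0,0,-0.015,-0.006,-0.13,0,0.005]
    - [0,0,-0.02,-0.009,-0.19,0,0.005]
    - [0,0,-0.025,-0.012,-0.25,0,0.005]
    - [0,0,-0.03,-0.015,-0.31,0,0.005]
    - [0,0,-0.035,-0.018,-0.36,0,0.005]
    - [0,0,-0.0393,-0.02,-0.395,0,0.005]

```text
clock: 24.08
eef_pos: [509.5, 287.2, 141.0]
tcp_rot: [3.141, 0.002, 0.142]
contact_force: [0.6, 0.1, -0.8]
opening: 0.159
grasp_force: 42.4
```

Call:
move_arm:
  motion:
    - [0,0,0,0,-0.01,0.01,0.005]
    - [0,0,0,0,-0.016,0.03,0.005]
    - [0,0,0,0,-0.017,0.05,0.005]
    - [0,0,0,0,-0.017,0.06,0.005]
    - [0,0,0,0,-0.017,0.06,0.005]
    - [0,0,0,0,-0.017,0.06,0.005]

```text
clock: 24.82
eef_pos: [508.7, 301.9, 83.0]
tcp_rot: [-3.141, -0.0, 0.139]
contact_force: [0.1, -0.4, -0.9]
opening: 0.153
grasp_force: 42.4
```

```bash
python3 - <<'E'
from meas import *
s=sensors.sense();print(s['eef_pos'],s['tcp_rot']); p,d=shot('side');q,e=shot('top')
b=s['eef_pos'][2]+7.5;u,v=proj('side',[*s['eef_pos'][:2],b+20])[0].astype(int)
stamp('held',u,v,28,n='side',base=b)
U,V=proj('top',[*s['eef_pos'][:2],b+20])[0].astype(int);print(u,v,U,V)
f=lambda a,u,v:cv2.resize(a[v-30:v+30,u-30:u+30,::-1],(400,400),interpolation=cv2.INTER_CUBIC)
cv2.imwrite('pics/f1.png',np.hstack([f(p,u,v),f(q,U,V)]))
E
```

```text
[508.70345089 301.88665923  82.98953881] [-3.14142040e+00 -4.91471911e-04  1.39311317e-01]
held block 111 z 111.4 [508.  299.1  58.1  35.1   6.2] mean [507.6 294.9]
held bar 11 z 138.6 [495.6 292.9  25.3   2.7  88. ] mean [496.  293.6]
300 162 185 266
```

View pics/f1.png

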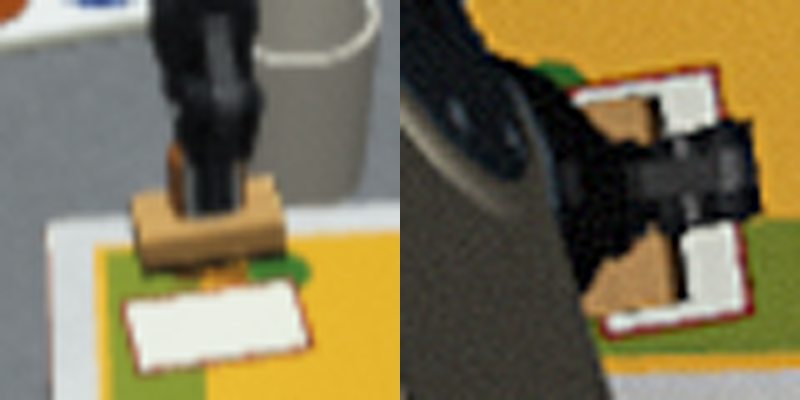

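Left, the side view: stamp level with its front edge at about pixel (302,170), above the field at about (303,181). Right, the top view: the stamp lies parallel to the field's outline around (186,265). I refine the field's centre and angle from all its mask pixels before the final drop.

```bash
python3 - <<'E'
from m2 import comp
from meas import *
for n,p,s in(('top',cv2.imread('pics/top1.png')[:,:,::-1],(193,266)),('side',cv2.imread('pics/side1.png')[:,:,::-1],(303,181)),('sidenow',load('side')[0],(303,181))):
    hsv=cv2.cvtColor(np.ascontiguousarray(p),cv2.COLOR_RGB2HSV); c=n[:4].strip('n')
    f=comp((hsv[:,:,1]<60)&(hsv[:,:,2]>150),*s); P=plane(c,f,45)[:,:2]; m=P.mean(0)
    w,V=np.linalg.eigh(np.cov(P.T)); a=np.rad2deg(np.arctan(V[1,1]/V[0,1])); print('FIT',n,len(f),m.round(1),a.round(2),np.sqrt(12*w).round(1))
to(510.9,303.3,47.5,8.2)
E
```

```text
top trayS 498 [ 524.3 -250.7  206.3   53.8    1.1]
top trayL 480 [ 511.9 -358.7  207.1   52.9   -2.8]
top field 254258 [ 568.1   45.9 1350.9  995.1   89.3]
top rest [5.654e+02 1.125e+02 3.362e+02 2.510e+01 4.000e-01]
side trayS 543 [ 523.7 -255.9  207.5   55.3    0.6]
side trayL 673 [ 511.  -365.   207.5   53.7   -2.9]
side field 256 [510.2 303.3  71.   43.1   8.7]
side rest [5.646e+02 1.054e+02 3.364e+02 3.530e+01 2.000e-01]Traceback (most recent call last):
  File "<stdin>", line 1, in <module>
  File "m2.py", line 18, in <module>
    for a in(('long',360,284,26),('med',316,309,22),('short',277,289,18)): stamp(*a,n='side')
                                                                           ~~~~~^^^^^^^^^^^^^
  File "meas.py", line 11, in stamp
    k,l,s,_=cv2.connectedComponentsWithStats(m); i=1+np.argmax(s[1:,4]); wood=l[uv[:,1],uv[:,0]]==i
                                                     ~~~~~~~~~^^^^^^^^^
    return _wrapfunc(a, 'argmax', axis=axis, out=out, **kwds)
    return bound(*args, **kwds)
ValueError: attempt to get argmax of an empty sequence
```

```bash
python3 - <<'E'
from meas import *
def comp(mask,u,v):
    k,l,s,_=cv2.connectedComponentsWithStats(mask.astype(np.uint8)); y,x=np.nonzero(l==l[v,u]); return np.c_[x,y]
for c,p,s in(('top',cv2.imread('pics/top1.png')[:,:,::-1],(193,266)),('side',cv2.imread('pics/side1.png')[:,:,::-1],(303,181)),('side',load('side')[0],(303,181))):
    hsv=cv2.cvtColor(np.ascontiguousarray(p),cv2.COLOR_RGB2HSV)
    f=comp((hsv[:,:,1]<60)&(hsv[:,:,2]>150),*s); P=plane(c,f,45)[:,:2]; m=P.mean(0)
    w,V=np.linalg.eigh(np.cov(P.T)); a=np.rad2deg(np.arctan(V[1,1]/V[0,1])); print('FIT',c,len(f),m.round(1),a.round(2),np.sqrt(12*w).round(1))
to(510.9,303.3,47.5,8.2)
E
```

```text
FIT top 765 [510.8 303.9] 8.21 [41.8 72.4]
FIT side 256 [510.3 303.3] 8.3 [43.3 71.7]
FIT side 256 [510.3 303.3] 8.3 [43.3 71.7]
turn [-0.0005 -0.0011 -0.0037] shift [ 0.0021 -0.0008  0.0358]
```

In the tool's units: -0.004 rad / 4 = -0.001.

Call:
move_arm:
  motion:
    - [0,0,-0.001,0.002,-0.001,0.01,0.005]
    - [0,0,-0.001,0.002,-0.001,0.02,0.005]
    - [0,0,-0.001,0.002,-0.001,0.028,0.005]
    - [0,0,-0.001,0.002,-0.001,0.033,0.005]
    - [0,0,-0.001,0.002,-0.001,0.035,0.005]
    - [0,0,-0.001,0.002,-0.001,0.035,0.005]
    - [0,0,-0.001,0.002,-0.001,0.035,0.005]

```text
clock: 25.8
eef_pos: [510.3, 303.5, 47.9]
tcp_rot: [-3.141, -0.0, 0.144]
contact_force: [0.4, -0.2, -0.7]
opening: 0.155
grasp_force: 42.4
```

```bash
python3 - <<'E'
from meas import *
s=sensors.sense();print(s['eef_pos'],s['tcp_rot'],s['contact_force']); p,d=shot('side');q,e=shot('top')
b=s['eef_pos'][2]+7.5
for n,R in(('side',24),('top',30)):
    u,v=proj(n,[*s['eef_pos'][:2],b+20])[0].astype(int); stamp('held '+n,u,v,R,n=n,base=b)
# front bottom edge of the wood in side view, per column, and field edges below
hsv=cv2.cvtColor(p,cv2.COLOR_RGB2HSV);u,v=proj('side',[*s['eef_pos'][:2],b+20])[0].astype(int)
for c in range(288,320,4): print(c,[tuple(p[r,c]) and (r,*map(int,p[r,c])) for r in range(v+3,v+15,2)][:0],np.round(pts('side',[[c,v+1],[c,v+5]],d)).tolist())
to(510.9,303.3,47.5,8.25)
E
```

```text
[510.33714153 303.47164973  47.8690483 ] [-3.14139440e+00 -4.24749984e-04  1.43798675e-01] [ 0.38158584 -0.20510174 -0.69953523]
held side block 109 z 76.1 [510.  300.4  59.3  32.3   8.1] mean [510.2 296.8]
held side bar 9 z 106.6 [499.7 298.1  17.    2.7  87.9] mean [499.5 297.1]Traceback (most recent call last):
  File "<stdin>", line 5, in <module>
  File "meas.py", line 14, in stamp
    q=plane(n,uv[mm],base+h); print(name,nm,mm.sum(),'z',np.round(np.median(P[mm,2]),1),rect(q),'mean',np.round(q.mean(0)[:2],1))
  File "h.py", line 13, in plane
    o,r=rays(n,uv); return o+r*((z-o[2])/r[:,2])[:,None]
        ~~~~^^^^^^
  File "h.py", line 9, in rays
    xy=cv2.undistortPoints(np.array(uv,float).reshape(-1,1,2),K,np.array([c['k1'],0,0,0,0.])).reshape(-1,2)
       ~~~~~~~~~~~~~~~~~~~^^^^^^^^^^^^^^^^^^^^^^^^^^^^^^^^^^^^^^^^^^^^^^^^^^^^^^^^^^^^^^^^^^^
cv2.error: OpenCV(4.12.0) /io/opencv/modules/calib3d/src/undistort.dispatch.cpp:347: error: (-215:Assertion failed) CV_IS_MAT(_src) && CV_IS_MAT(_dst) && (_src->rows == 1 || _src->cols == 1) && (_dst->rows == 1 || _dst->cols == 1) && _src->cols + _src->rows - 1 == _dst->rows + _dst->cols - 1 && (CV_MAT_TYPE(_src->type) == CV_32FC2 || CV_MAT_TYPE(_src->type) == CV_64FC2) && (CV_MAT_TYPE(_dst->type) == CV_32FC2 || CV_MAT_TYPE(_dst->type) == CV_64FC2) in function 'cvUndistortPointsInternal'
```

```bash
python3 - <<'E'
from meas import *
s=sensors.sense(); b=s['eef_pos'][2]+7.5; q,e=load('top'); a=np.deg2rad(8.25)
u,v=proj('top',[*s['eef_pos'][:2],b+20])[0].astype(int);R=24
yy,xx=np.mgrid[v-R:v+R,u-R:u+R];uv=np.c_[xx.ravel(),yy.ravel()]
hsv=cv2.cvtColor(q,cv2.COLOR_RGB2HSV)[uv[:,1],uv[:,0]].astype(int);P=pts('top',uv,e)
m=(P[:,2]>62)&(P[:,2]<86)&(hsv[:,0]>8)&(hsv[:,0]<20)&(hsv[:,1]>70)&(hsv[:,2]>90)
W=plane('top',uv[m],b+20)[:,:2]-s['eef_pos'][:2]
L=W@[np.cos(a),np.sin(a)];N=W@[-np.sin(a),np.cos(a)]
print(m.sum(),np.median(P[m,2]),'long ext',L.min(),L.max(),'cross ext',N.min(),N.max())
for k in range(-30,31,5):
    j=abs(L-k)<2
    if j.any(): print(k,N[j].min().round(1),N[j].max().round(1))
E
```

```text
144 73.75626993599911 long ext -28.319928724188667 29.47131967818554 cross ext -14.99442465768725 7.710493032423838
-30 -5.9 7.7
-25 -14.4 7.4
-20 -15.0 6.6
-15 -13.9 4.1
-10 -12.6 -6.6
-5 -11.3 -11.3
20 -13.4 -3.2
25 -14.2 -0.3
30 -14.5 1.1
```

Call:
move_arm:
  motion:
    - [0,0,0,0,-0.0005,0,0.005]
    - [0,0,0,0,-0.0005,0,0.005]
    - [0,0,0,0,-0.0005,0,0.005]
    - [0,0,0,0,-0.0005,0,0.005]
    - [0,0,0,0,-0.0005,0,0.005]
    - [0,0,0,0,-0.0005,0,0.005]

```text
clock: 26.65
eef_pos: [510.1, 303.9, 47.6]
tcp_rot: [3.142, -0.0, 0.144]
contact_force: [-0.5, 0.8, -0.4]
opening: 0.153
grasp_force: 42.4
```

```bash
python3 - <<'E'
from h import *
s=sensors.sense();print(s['clock'],s['eef_pos'],s['tcp_rot'],s['contact_force'],s['opening'],abs(s['qvel']).max())
if abs(s['eef_pos']-[510.7,303.7,47.7]).max()<1.2: print(order.sign_off())
E
```

```text
26.65 [510.08882105 303.8606662   47.57925284] [ 3.14157751e+00 -7.50473332e-06  1.43867405e-01] [-0.46036307  0.78047981 -0.40374586] 0.15328029293177656 0.0012507837018745642
the job is handed in; nothing more can be done
None
```

I handed the job in at 26.7 s: the short and long stamps stand in line in their trays, and the medium stamp is held level about 10 mm above the field, centred to within about 1 mm and lined up with its long side.

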